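# Open the vacuum valve and hold the bleed lever level

## Robot

A 6-joint arm with a two-finger parallel gripper is mounted at the origin on the work surface. World frame = base frame: x ahead of the robot, y to its left, z up, the work surface at z = 0. Lengths are in m, angles in rad, forces in N, time in s.
With the tool pointing down it reaches from about 0.3 to 0.875 m from the base axis. Payload 6.4 kg.
Tool frame: the origin (TCP) lies at the very end of the fingers, on their centre line; the grasp point (between the pads) lies arm.hold_point_z behind it (arm.hold_point_z is the distance from the TCP to the grasp point, in m); z points along the fingers, y is the line along which they close (so a half turn about z gives the same grasp; the last joint's range is limited). The gripper opens to 88 mm and grips with 3 to 60 N. Pads are 18 mm wide; open, the fingers measure 123 mm over their backs; the gripper's body (75 mm by 187 mm) begins 45 mm behind the grasp point.
Start: joints at [0.97, 0.181, 1.607, -0, 1.354, -0.206], TCP at [0.221, 0.531, 0.239] pointing down, gripper open.
Joint ranges: [-2.99, 2.99], [-0.89, 2.07], [0.3, 2.58], [-1.14, 4.28], [0, 2.63], [-3.12, 3.12]. Speed limits (rad/s): [2.57, 2.57, 3.01, 3.14, 3.14, 3.14].

## Interface

Orientations are given as a rotation vector (axis times angle).
In Python, from rig import arm gives the robot as it stands.
- The arm moves only by the tool play_rows, never from a script. Its argument "targets" is a list of rows, each a list of 5 numbers: the shift along the tool's x, y, z in cm, then the turn about the tool's z in degrees, then the opening, from -1 (shut) to 1 (fully open). In form: [[dx, dy, dz, roll, gripper], ...]. A call has 1 to 20 rows; each row is the pose to reach, as a shift and turn from the pose commanded when the call began, along the tool's axes at that moment; what a row does not reach only later rows make up. A row lasts 1/8 s, in which the tool goes at most 62.5 mm and 10.7 degrees, less where a joint would pass 70% of its speed; a pose out of reach is approached as far as the arm can. A call with a gripper value outside its range is refused whole. The fingers move at their own pace and stop on an object; "grip_force" is the grip in N (left out, the last holds). Time passes only in rows, so rows that repeat a pose let the fingers close. It gives the time, the measured TCP pose, the force and the opening at its end, in the units of the state.
- arm.get_obs(): the state, without advancing time (a new reading comes with each control period).
- arm.camera(name): name is "side" or "top"; returns a dict with "img" (480x640x3 uint8, blue, green, red), "vertical_fov" (degrees; the focal length in pixels is half the picture's height over the tangent of half this angle, whatever the lens; pixels are square), "cx", "cy" (the principal point, pixels), "k1" (the pictures are not rectified: a ray, as slopes to the right and down, at radius r is drawn at 1 + k1 r^2 times it, then the intrinsics apply), "pose" (4x4, takes a point from camera to world coordinates). Camera axes: x right, y down, z forward; pixel columns grow to the right and rows downward; lengths in m; the calibration is good to about 2 mm. A picture is of the moment at which its call begins. There is no depth.
- arm.job_done(): hands the job in, once; it reports no verdict.
The state is a dict: "clock": time; "q": joint angles; "qvel": joint speeds; "joint_torque": joint torques, N m; "position": TCP position; "ee_rot": TCP orientation; "wrist_force": force on the tool from outside, world axes, zero at the start; "wrist_torque": the same for the moment, N m; "gripper_width": opening from 0.0 (shut) to 1.0 (fully open).
Only numpy, scipy, OpenCV 4.12 (cv2) and the standard library are available. Lean on these libraries where they do the work, as an engineer would, in place of code of your own. Each camera call takes 0.05 s, during which the arm holds its last target. There are 200 camera calls.

## Task

Open the vacuum valve: wind its hand wheel (it has an upright handle) anticlockwise, seen from above, through a full turn and on until it comes up against its open stop. Only then push the bleed unit's sprung lever down with the fingertips on its rubber pad until the lever is level (half its travel, dial pointer at the thick mark), never down to its bottom stop, and finish while still holding it there: do not let go at the end. Leave the cups, bottle, can, weight and brush on the bench as they are.

Things in the scene. Friction and masses are not known exactly. Their poses are not given: they have to be found in the camera images.
- valve_unit: Vacuum valve, fixed to the bench: an aluminium block (110 x 110 mm) on a 150 x 130 mm steel foot, carrying a horizontal black hand wheel. It stands ahead of the robot to one side, left or right; its yaw varies. Origin: centre of its underside, right under the wheel's axis; z up; its x axis points roughly away from the robot.
- wheel_axis (a point): Point on the hand wheel's vertical axis, 144 mm above the bench, level with the middle of the upright handle.
- crank (a joint): Turn of the hand wheel in rad. 0 = shut stop, with the handle on the valve unit's -x side; grows anticlockwise seen from above, to the open stop at 7.0 (one whole turn plus 0.72 rad). It starts somewhere from 0 to 0.5. It stays where it is left; turning it takes about 2.5 N at the handle.
- handle_center (a point): Middle of the upright round handle on the wheel's rim: 23 mm diameter, 56 mm tall (from 116 to 172 mm above the bench), its centre line 62 mm from the wheel's axis. The handle spins freely on its own pin, so a gripper that holds it from above need not turn with the wheel. The wheel's rim (14 mm thick, its top 114 mm above the bench, 138 mm over all) and hub (top at 118 mm, with a 6 mm nut on it, 124 mm) lie below.
- bleed_unit: Bleed valve, fixed to the bench on the other side: a steel foot 250 x 100 mm (8 mm thick), an aluminium housing on its far end with a round white dial on top (top at 84 mm), and a steel lever that reaches from the housing's front towards the robot and slants upward at rest. Origin: centre of its underside; z up; its -x axis is the way the lever points (roughly to the robot; yaw varies).
- lever_hinge (a point): Middle of the lever's horizontal hinge pin, 78 mm above the bench, 40 mm to +x of the bleed unit's origin.
- lever (a joint): How far the lever is pressed, in rad: 0 = at rest, slanting up by 0.25 rad from the hinge to the pad; 0.25 = level, half of its travel; 0.5 = against the bottom stop. A spring returns it: about 4 N on the pad starts it moving, about 9 N holds it level, 13 N holds it at the bottom. The black pointer on the dial is linked to it: it points to the unit's +y at rest, to the thick mark on the far (+x) side of the dial when the lever is level, and to -y at the bottom.
- pad_top (a point): Middle of the upper face of the black rubber pad on the lever's free end: where to push down (the rules call this pad lever_pad). The pad is 40 mm long, 50 mm wide, 16 mm thick and turns with the lever; its centre, 8 mm under this point, is 130 mm from the hinge along the lever. About 118 mm above the bench at rest, 86 mm when the lever is level, 54 mm at the bottom.
- cup_a: white plastic cup, 70 mm across its mouth, 85 mm tall, standing between the two units; origin at the centre of its underside. Bystander.
- cup_b: a second such cup, 70 by 85 mm, far out on the robot's left; origin at the centre of its underside. Bystander.
- weight: bare steel lab weight with a knob on top, 60 mm across, 70 mm tall, standing between the two units; origin at the centre of its underside. Bystander.
- jar: clear bottle with a screw cap, 86 mm across, about 150 mm tall, far out on the left; origin at the centre of its underside. Bystander.
- can: aluminium solvent can with a white cap, 66 mm across, about 150 mm tall, far out on the right; origin at the centre of its underside. Bystander.
- brush: laminating brush lying flat on the right side of the bench; origin on its underside. Bystander.
Things that resemble listed ones, but are neither listed nor needed, are in the scene too. Leave any pink or yellow look-alike of the valve_unit alone.

How it is judged:
By the outcome, as a careful person would: the job done as asked, in the order asked, and still so for the second after the job is handed in, while the arm keeps its last pose, push and grip.
It also fails if it takes over 59 s, if anything falls off the work surface, if the arm or the gripper's body presses on something with over 40 N, if the wrist force passes 120 N, or if a joint passes its speed limit or range.

## Working session

There is one attempt and no reset: what is moved stays moved. The work goes in short steps, Python scripts to look and compute and a tool call to move; the robot and the scene stay as the last step left them, time stands still between calls to the robot, and variables do not carry over. Pictures are saved under pics/ and viewed, on a budget of 10 in all, crops included, one or two more only if the job needs it, and the job is handed in when it is done.

Besides the shell and the picture viewer there is one more tool, called after ">>>" in YAML: its name, and indented under it one key for each argument. play_rows: Moves the arm, as the interface text tells. Its arguments: {"type":"object","properties":{"targets":{"type":"array","items":{"type":"array","items":{"type":"number"}}},"grip_force":{"type":"number"}},"required":["targets"]}

```bash
mkdir -p pics
cat > h.py <<'E'
import numpy as np, cv2
from rig import arm
def ray(c,u,v):
    f=240/np.tan(np.radians(c["vertical_fov"])/2)
    K=np.array([[f,0,c["cx"]],[0,f,c["cy"]],[0,0,1.]])
    d=np.array([(u-c["cx"])/f,(v-c["cy"])/f]); s=d.copy()
    for _ in range(30): s=d/(1+c["k1"]*(s@s))
    T=np.array(c["pose"]); r=T[:3,:3]@np.array([s[0],s[1],1]); return T[:3,3],r
def atz(c,u,v,z):
    o,r=ray(c,u,v); return o+r*(z-o[2])/r[2]
def proj(c,p):
    f=240/np.tan(np.radians(c["vertical_fov"])/2)
    T=np.array(c["pose"]); q=T[:3,:3].T@(np.array(p)-T[:3,3]); s=q[:2]/q[2]; s=s*(1+c["k1"]*(s@s)); return f*s+[c["cx"],c["cy"]]
E
python3 - <<'E'
from h import *
for n in ("top","side"):
    c=arm.camera(n); cv2.imwrite(f"pics/{n}0.png",c["img"]); print(n,{k:v for k,v in c.items() if k!="img"})
o=arm.get_obs(); print(o, arm.hold_point_z)
E
```

```text
top {'vertical_fov': 57.75317022260127, 'cx': 313.1642522569525, 'cy': 248.9484365125638, 'k1': -0.10046321364341211, 'pose': array([[ 0.02388218, -0.9811894 ,  0.19156463,  0.25363218],
       [-0.99966068, -0.02543185, -0.00563459,  0.02688964],
       [ 0.01040044, -0.19136507, -0.98146383,  1.27676235],
       [ 0.        ,  0.        ,  0.        ,  1.        ]])}
side {'vertical_fov': 53.610191055820444, 'cx': 316.0093786589165, 'cy': 239.7143362814181, 'k1': -0.010200014821767044, 'pose': array([[ 0.97217921, -0.19023714,  0.13666531,  0.30570279],
       [-0.23354299, -0.74229273,  0.62805985, -0.67663635],
       [-0.01803464, -0.64250395, -0.76607012,  0.96741412],
       [ 0.        ,  0.        ,  0.        ,  1.        ]])}
{'clock': 0.1, 'q': array([ 9.69722489e-01,  1.81453374e-01,  1.60786304e+00,  1.02677512e-06,
        1.35377671e+00, -2.06313811e-01]), 'qvel': array([-0.00028135, -0.00089268, -0.00026248, -0.00043367,  0.00031777,
        0.00060381]), 'joint_torque': array([ 1.39303760e-03, -4.34821594e+01, -3.42696440e+01,  7.05238036e-02,
        3.41397815e-02, -3.40610177e-05]), 'position': array([0.22086573, 0.53039711, 0.23792947]), 'ee_rot': array([-6.15953547e-01, -3.08001495e+00,  2.16645060e-03]), 'wrist_force': array([ 0.67027803, -0.01757482, -0.59637037]), 'wrist_torque': array([-0.0255776 ,  0.02815832,  0.01147715]), 'gripper_width': 0.9954064686566957} 0.0187
```

View pics/top0.png

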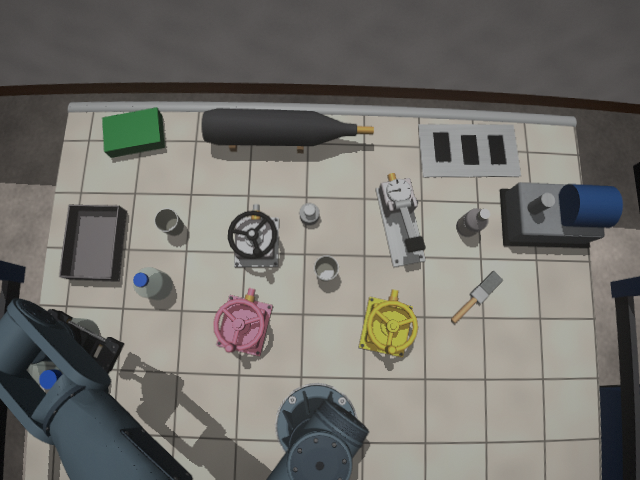

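View pics/side0.png

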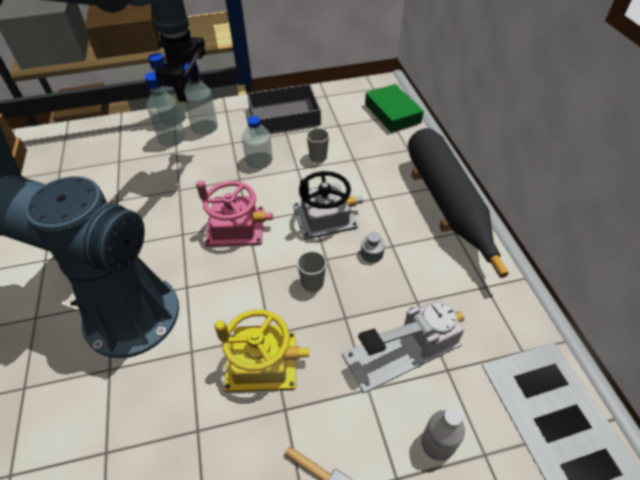

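The black valve wheel is near top (253,235) and side (325,190). The bleed unit is near top (402,215), with its pad at (415,243). I'll enlarge these next.

Run:
```python
from h import *
t=cv2.imread("pics/top0.png"); s=cv2.imread("pics/side0.png")
r=lambda im,x,y,w,h:cv2.resize(im[y:y+h,x:x+w],(400,300),interpolation=cv2.INTER_CUBIC)
a=r(t,210,195,100,75); b=r(t,360,170,133,100); c=r(s,280,160,100,75); d=r(s,340,290,133,100)
cv2.imwrite("pics/crop0.png",np.vstack([np.hstack([a,b]),np.hstack([c,d])]))
```

```text
(no output)
```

View pics/crop0.png

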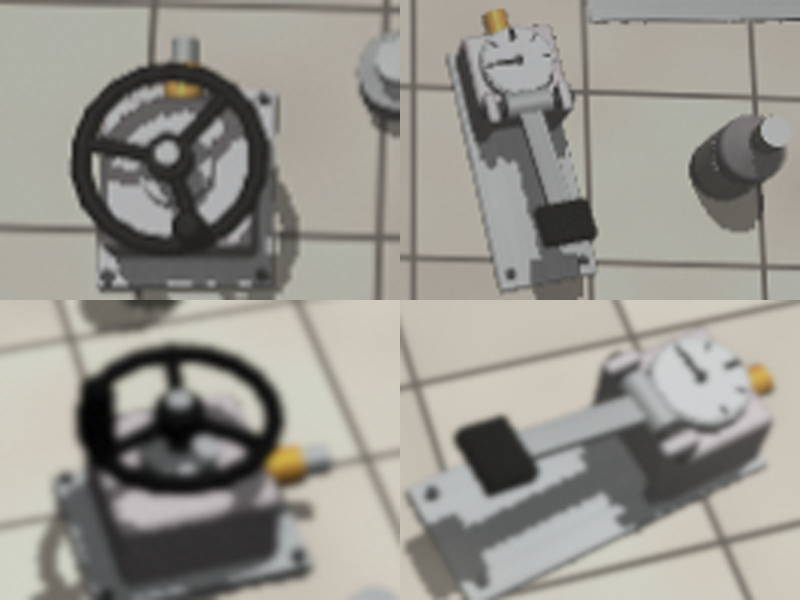

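The crops show the valve nut at top (252,233) and side (324.5,185.5). The handle top is near top (257.5,251) and side (304.5,186 mid). The pad is at top (415.5,244) and side (372,340). The dial centre is at top (399,190) and side (441,315).

Run:
```python
from h import *
from scipy.optimize import least_squares as ls
t=arm.camera("top"); s=arm.camera("side")
def tri(a,b): return ls(lambda p:np.r_[proj(t,p)-a,proj(s,p)-b],[.6,0,.1]).x
for n,a,b,z in [("nut",(252,233.2),(324.5,185.5),.124),("handle",(257.5,251),(304.5,186),.172),("pad",(415.5,244),(372.3,340),.118),("dial",(399.2,190),(440.7,315.3),.084)]:
    print(n,tri(a,b).round(4),atz(t,*a,z).round(4),atz(s,*b,z).round(4))
print("wheel",atz(t,252.5,234.7,.110))
for p in [(374.9,187.3),(424.8,261.4),(393.2,266.4)]: print("foot",atz(t,*p,.008).round(4))
```

```text
nut [0.5194 0.188  0.1217] [0.5179 0.1876 0.124 ] [0.5196 0.1857 0.124 ]
handle [0.4638 0.1666 0.1532] [0.4601 0.1643 0.172 ] [0.4602 0.1471 0.172 ]
pad [ 0.5033 -0.26    0.1182] [ 0.5009 -0.2599  0.118 ] [ 0.5047 -0.2598  0.118 ]
dial [ 0.6689 -0.2244  0.0866] [ 0.6665 -0.2246  0.084 ] [ 0.6718 -0.2229  0.084 ]
wheel [0.51696273 0.1879815  0.11      ]
foot [ 0.6991 -0.1654  0.008 ]
foot [ 0.4721 -0.3141  0.008 ]
foot [ 0.4547 -0.2188  0.008 ]
```

```bash
cat >> h.py <<'E'
from scipy.spatial.transform import Rotation as Ro
def shift(p,o=None):
    o=o or arm.get_obs(); R=Ro.from_rotvec(o["ee_rot"]).as_matrix(); return (R.T@(np.array(p)-o["position"])*100).round(2)
E
python3 - <<'E'
from h import *
print(shift([.461,.1645,.235]),shift([.461,.1645,.131]), Ro.from_rotvec(arm.get_obs()["ee_rot"]).as_matrix().round(3))
E
```

```text
[-36.23 -24.56   0.33] [-36.24 -24.55  10.73] [[-0.923  0.385 -0.001]
 [ 0.385  0.923 -0.001]
 [ 0.    -0.001 -1.   ]]
```

>>> play_rows:
  targets:
    - [-6,-4,0,0,1]
    - [-12,-8,0,0,1]
    - [-18,-12.2,0,0,1]
    - [-24,-16.3,0,0,1]
    - [-30,-20.4,0,0,1]
    - [-36.2,-24.5,0.3,0,1]
    - [-36.2,-24.5,0.3,0,1]
    - [-36.2,-24.5,0.3,0,1]
    - [-36.2,-24.5,2.5,0,1]
    - [-36.2,-24.5,4,0,1]
    - [-36.2,-24.5,4,0,1]
    - [-36.2,-24.5,4,0,1]

```text
clock: 1.7
position: [0.4611, 0.166, 0.1992]
ee_rot: [0.614, 3.08, 0.0]
wrist_force: [-0.3, -0.6, 0.1]
gripper_width: 1.003
```

Run:
```python
from h import *
t=arm.camera("top"); s=arm.camera("side")
r=lambda im,x,y,w,h:cv2.resize(im[y:y+h,x:x+w],(400,300),interpolation=cv2.INTER_CUBIC)
cv2.imwrite("pics/c1.png",np.hstack([r(t["img"],200,190,133,100),r(s["img"],260,120,133,100)]))
o=arm.get_obs(); p=o["position"]; print(p,o["ee_rot"],o["wrist_force"],o["clock"],proj(s,p),proj(s,[.461,.1645,.172]))
```

```text
[0.46143029 0.16584257 0.19951019] [6.14701866e-01 3.07953188e+00 6.43930056e-04] [ 0.8386116  -0.06504065 -0.65368268] 1.8 [302.86690559 172.31108149] [303.25542004 181.16700712]
```

View pics/c1.png

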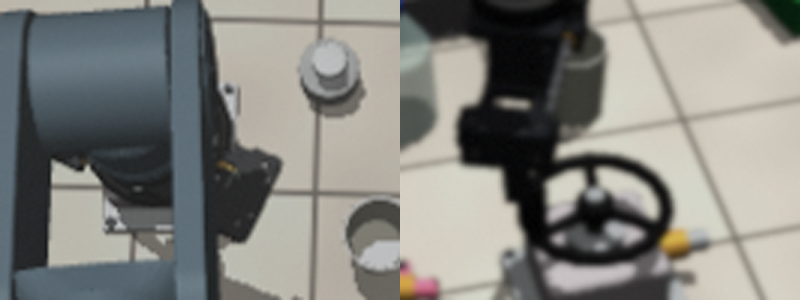

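The side view shows the gripper above the handle, at about (304,181). I'll lower it and close.

>>> play_rows:
  targets:
    - [0,-0.1,2.5,0,1]
    - [0,-0.1,5,0,1]
    - [0,-0.1,6.8,0,1]
    - [0,-0.1,6.8,0,1]
    - [0,-0.1,6.8,0,-1]
    - [0,-0.1,6.8,0,-1]
    - [0,-0.1,6.8,0,-1]
    - [0,-0.1,6.8,0,-1]
    - [0,-0.1,6.8,0,-1]
    - [0,-0.1,6.8,0,-1]
  grip_force: 25

```text
clock: 3.05
position: [0.4608, 0.1646, 0.1307]
ee_rot: [0.616, 3.08, 0.001]
wrist_force: [1.3, 4.0, -0.3]
gripper_width: 0.346
```

>>> play_rows:
  targets:
    - [0,0,0,0,-1]
    - [0,0,0,0,-1]
    - [0,0,0,0,-1]

```text
clock: 3.42
position: [0.4611, 0.1649, 0.1308]
ee_rot: [0.616, 3.08, 0.002]
wrist_force: [2.9, 3.8, -2.9]
gripper_width: 0.256
```

```bash
cat >> h.py <<'E'
def circ(c,step,n,dr=0,r=.062):
    o=arm.get_obs(); p=o["position"]; a0=np.arctan2(p[1]-c[1],p[0]-c[0])
    print(o["clock"],"p",p,"r",np.hypot(*(p[:2]-c)),"deg",np.degrees(a0),o["wrist_force"],o["gripper_width"])
    for k in range(1,n+1):
        a=a0+np.radians(step)*k; print(shift([c[0]+r*np.cos(a),c[1]+r*np.sin(a),p[2]],o).round(2)[:2].tolist(),end=" ")
E
python3 -c "
from h import *
circ(np.array([.5185,.1872]),10,9)"
```

```text
3.425 p [0.46111633 0.1649067  0.13079118] r 0.06156197257993356 deg -158.76907573302634 [ 2.90076059  3.82966752 -2.86324454] 0.2556472120612992
[-0.78, -0.74] [-1.71, -1.3] [-2.71, -1.69] [-3.78, -1.9] [-4.86, -1.92] [-5.92, -1.76] [-6.95, -1.41] [-7.89, -0.88] [-8.73, -0.21]
```

>>> play_rows:
  targets:
    - [-0.8,-0.75,0,0,-1]
    - [-1.7,-1.3,0,0,-1]
    - [-2.7,-1.7,0,0,-1]
    - [-3.8,-1.9,0,0,-1]
    - [-4.85,-1.9,0,0,-1]
    - [-5.9,-1.75,0,0,-1]
    - [-6.95,-1.4,0,0,-1]
    - [-7.9,-0.9,0,0,-1]
    - [-8.7,-0.2,0,0,-1]
    - [-8.7,-0.2,0,0,-1]

```text
clock: 4.68
position: [0.5386, 0.134, 0.1307]
ee_rot: [-0.613, -3.076, -0.01]
wrist_force: [-4.9, 20.0, 4.9]
gripper_width: 0.251
```

```bash
python3 -c "
from h import *
circ(np.array([.5185,.1872]),10,9)"
```

```text
4.675 p [0.53862418 0.13397317 0.13068448] r 0.056904111758244634 deg -69.28923113240894 [-4.85926858 20.03098796  4.90747775] 0.2514228318412533
[-1.07, 0.44] [-1.64, 1.35] [-2.04, 2.36] [-2.26, 3.42] [-2.29, 4.5] [-2.13, 5.57] [-1.8, 6.59] [-1.28, 7.54] [-0.61, 8.39]
```

```bash
cat >> h.py <<'E'
def circ2(cmd,c,step,n,r=.062):
    o=arm.get_obs(); p=o["position"]; a0=np.arctan2(p[1]-c[1],p[0]-c[0])
    print(o["clock"],"r",np.hypot(*(p[:2]-c)),"deg",np.degrees(a0),"w",o["gripper_width"])
    A=np.array([[-.923,.385],[.385,.923]])
    for k in range(1,n+1):
        a=a0+np.radians(step)*k; print((A.T@(np.array([c[0]+r*np.cos(a),c[1]+r*np.sin(a)])-cmd)*100).round(2).tolist(),end=" ")
E
python3 -c "
from h import *
circ2(np.array([.5398,.1287]),np.array([.517,.191]),10,9)"
```

```text
4.675 r 0.060989051264611335 deg -69.23362181308018 w 0.2514228318412533
[-0.48, 1.18] [-1.04, 2.1] [-1.44, 3.1] [-1.66, 4.16] [-1.69, 5.24] [-1.53, 6.31] [-1.19, 7.34] [-0.67, 8.29] [-0.0, 9.13]
```

>>> play_rows:
  targets:
    - [-0.5,1.2,0,0,-1]
    - [-1.05,2.1,0,0,-1]
    - [-1.45,3.1,0,0,-1]
    - [-1.65,4.15,0,0,-1]
    - [-1.7,5.25,0,0,-1]
    - [-1.55,6.3,0,0,-1]
    - [-1.2,7.35,0,0,-1]
    - [-0.65,8.3,0,0,-1]
    - [0,9.15,0,0,-1]
    - [0,9.15,0,0,-1]

```text
clock: 5.92
position: [0.5749, 0.2142, 0.1307]
ee_rot: [-0.615, -3.08, -0.0]
wrist_force: [-5.8, 0.4, 4.1]
gripper_width: 0.249
```

```bash
python3 -c "
from h import *
A=np.array([[-.923,.385],[.385,.923]])
cmd=np.array([.5398,.1287])+A@[0,.0915]; o=arm.get_obs(); print(cmd,o['position'],o['wrist_force'])
P=np.array([[.4611,.1649],[.5386,.134],o['position'][:2]]); M=np.c_[2*P,np.ones(3)]; s=np.linalg.solve(M,(P**2).sum(1)); print('fit',s[:2],np.sqrt(s[2]+s[:2]@s[:2]))
circ2(cmd,np.array([.517,.191]),10,18)"
```

```text
[0.5750275 0.2131545] [0.57492236 0.21424546 0.13070615] [-5.76637163  0.39309621  4.14498052]
fit [0.51688398 0.19217277] 0.06209393352743777
5.925 r 0.062412745136348945 deg 21.866624687305137 w 0.24921252372646896
[0.9, 0.77] [1.83, 1.32] [2.85, 1.7] [3.91, 1.89] [4.99, 1.9] [6.06, 1.72] [7.08, 1.36] [8.02, 0.83] [8.85, 0.14] [9.55, -0.68] [10.1, -1.61] [10.48, -2.62] [10.68, -3.69] [10.68, -4.77] [10.51, -5.83] [10.14, -6.85] [9.61, -7.79] [8.92, -8.63]
```

>>> play_rows:
  targets:
    - [0.95,0.85,0,0,-1]
    - [1.9,1.4,0,0,-1]
    - [2.9,1.8,0,0,-1]
    - [3.95,2.0,0,0,-1]
    - [5.05,2.0,0,0,-1]
    - [6.1,1.8,0,0,-1]
    - [7.1,1.45,0,0,-1]
    - [8.05,0.9,0,0,-1]
    - [8.9,0.25,0,0,-1]
    - [9.6,-0.6,0,0,-1]
    - [10.15,-1.5,0,0,-1]
    - [10.5,-2.5,0,0,-1]
    - [10.7,-3.6,0,0,-1]
    - [10.7,-4.7,0,0,-1]
    - [10.55,-5.75,0,0,-1]
    - [10.2,-6.75,0,0,-1]
    - [9.65,-7.7,0,0,-1]
    - [8.95,-8.55,0,0,-1]
    - [8.95,-8.55,0,0,-1]

```text
clock: 8.3
position: [0.4602, 0.1673, 0.1307]
ee_rot: [-0.618, -3.08, 0.003]
wrist_force: [-3.6, -5.2, 3.7]
gripper_width: 0.248
```

```bash
python3 -c "
from h import *
A=np.array([[-.923,.385],[.385,.923]])
cmd=np.array([.57503,.21315])+A@[.0895,-.0855]; o=arm.get_obs(); print(cmd,o['position'],o['wrist_force'])
circ2(cmd,np.array([.517,.192]),5,11)"
```

```text
[0.459504 0.168691] [0.46017204 0.16734535 0.13068192] [-3.56934012 -5.19273474  3.68528688]
8.3 r 0.06194569462202558 deg -156.54653072828265 w 0.2475650552281788
[-0.52, -0.46] [-0.95, -0.78] [-1.41, -1.06] [-1.9, -1.3] [-2.4, -1.5] [-2.92, -1.65] [-3.45, -1.76] [-3.99, -1.82] [-4.53, -1.83] [-5.07, -1.8] [-5.6, -1.72]
```

>>> play_rows:
  targets:
    - [-0.5,-0.45,0,0,-1]
    - [-0.95,-0.8,0,0,-1]
    - [-1.4,-1.05,0,0,-1]
    - [-1.9,-1.3,0,0,-1]
    - [-1.9,-1.3,0,0,-1]

```text
clock: 8.93
position: [0.4714, 0.1503, 0.1306]
ee_rot: [-0.616, -3.077, -0.001]
wrist_force: [-7.9, 2.6, 9.5]
gripper_width: 0.249
```

```bash
python3 -c "
from h import *
A=np.array([[-.923,.385],[.385,.923]])
cmd=np.array([.459504,.168691])+A@[-.019,-.013]; o=arm.get_obs(); print(cmd,o['position'],o['wrist_force'])
circ2(cmd,np.array([.517,.192]),5,8)"
```

```text
[0.472036 0.149377] [0.47138433 0.15028367 0.1306314 ] [-7.93472896  2.56592075  9.52771978]
8.925 r 0.06181457575113293 deg -137.55653765075533 w 0.24877980152393733
[-0.4, -0.16] [-0.91, -0.33] [-1.44, -0.44] [-1.98, -0.51] [-2.52, -0.54] [-3.06, -0.51] [-3.59, -0.44] [-4.12, -0.32]
```

>>> play_rows:
  targets:
    - [-0.4,-0.15,0,0,-1]
    - [-0.9,-0.35,0,0,-1]
    - [-1.45,-0.45,0,0,-1]
    - [-1.45,-0.45,0,0,-1]

```text
clock: 9.43
position: [0.4815, 0.1457, 0.1304]
ee_rot: [-0.615, -3.074, -0.014]
wrist_force: [-11.4, 26.3, 9.8]
gripper_width: 0.248
```

```bash
python3 -c "
from h import *
A=np.array([[-.923,.385],[.385,.923]])
cmd=np.array([.472036,.149377])+A@[-.0145,-.0045]; o=arm.get_obs(); print(cmd,o['position'],o['wrist_force'])
circ2(cmd,np.array([.517,.192]),5,8)"
```

```text
[0.483687 0.139641] [0.4814832  0.14566781 0.13039607] [-11.39694104  26.31487359   9.75452409]
9.425 r 0.05837906206453596 deg -127.4726440810363 w 0.24771723702430998
[-0.0, 0.01] [-0.54, -0.06] [-1.08, -0.09] [-1.62, -0.06] [-2.15, 0.01] [-2.68, 0.13] [-3.2, 0.3] [-3.7, 0.5]
```

The force opposing the turn has risen to about 25 N after 387°, so this is probably the stop. I'll nudge further to confirm.

>>> play_rows:
  targets:
    - [-0.3,0,0,0,-1]
    - [-0.6,0,0,0,-1]
    - [-0.6,0,0,0,-1]

```text
clock: 9.8
position: [0.491, 0.1379, 0.131]
ee_rot: [0.615, 3.078, 0.0]
wrist_force: [2.9, 0.3, 1.2]
gripper_width: 0.004
```

```bash
python3 -c "
from h import *
A=np.array([[-.923,.385],[.385,.923]])
cmd=np.array([.483687,.139641])+A@[-.006,0]; o=arm.get_obs(); print(cmd,o['position'],o['wrist_force'])
circ2(cmd,np.array([.517,.192]),5,1)"
```

```text
[0.489225 0.137331] [0.49102322 0.13786582 0.13097039] [2.87814977 0.34988751 1.16295407]
9.8 r 0.060044171753362525 deg -115.63443987786526 w 0.0044906794355168795
[-0.68, -0.08]
```

The grip squeezed off the handle. I'll lift clear and look at the wheel.

>>> play_rows:
  targets:
    - [0,0,-3,0,-1]
    - [0,0,-7,0,-1]
    - [0,-6,-7,0,-1]
    - [0,-12,-7,0,-1]
    - [0,-18,-7,0,-1]
    - [0,-22,-7,0,-1]
    - [0,-22,-7,0,-1]

```text
clock: 10.68
position: [0.4041, -0.0675, 0.2005]
ee_rot: [-0.624, -3.079, 0.001]
wrist_force: [1.0, 0.5, 0.6]
gripper_width: 0.004
```

Run:
```python
from h import *
t=arm.camera("top"); s=arm.camera("side")
r=lambda im,x,y,w,h:cv2.resize(im[y:y+h,x:x+w],(400,300),interpolation=cv2.INTER_CUBIC)
cv2.imwrite("pics/c2.png",np.hstack([r(t["img"],210,195,100,75),r(s["img"],280,160,100,75)]))
print(arm.get_obs()["position"])
for d in (-148,-141,-134,-128,-120):
    a=np.radians(d); print(d,(np.array(proj(t,[.517+.062*np.cos(a),.191+.062*np.sin(a),.172]))-[210,195])*4, (np.array(proj(s,[.517+.062*np.cos(a),.191+.062*np.sin(a),.172]))-[280,160])*4+[400,0])
```

```text
[ 0.40497588 -0.0654266   0.2005847 ]
-148 [199.76212386 217.72847799] [500.7749332   90.63813019]
-141 [209.58263656 211.30353296] [510.07257895  96.15303551]
-134 [218.54619179 203.77717866] [520.36309629 100.84772847]
-128 [225.44435139 196.53815996] [529.85318909 104.15624643]
-120 [233.37829828 185.90567219] [543.26706417 107.46264565]
```

View pics/c2.png

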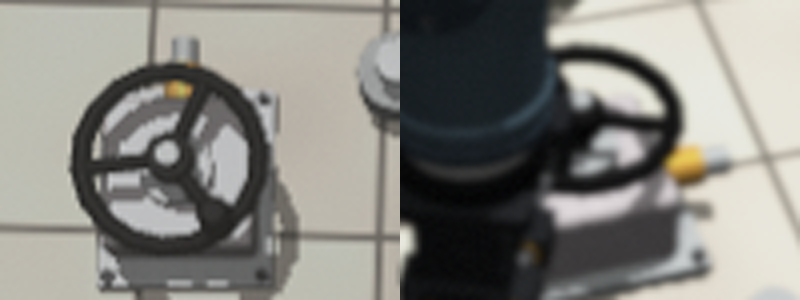

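The handle is now at about (214,213) in the top crop, which is roughly -138°. I'll compute the valve's yaw from its foot holes to compare that with the stop at 221° in the unit frame.

Run:
```python
from h import *
t=arm.camera("top")
f=lambda x,y,z=.009:atz(t,210+(x+.5)/4-.5,195+(y+.5)/4-.5,z)
a,b,c=f(265,99),f(263,275),f(107,275); print(a,b,c)
print(np.degrees(np.arctan2(*(a-b)[[1,0]])), np.degrees(np.arctan2(-(b-c)[0],(b-c)[1]*1))-180)
n=f(168,154,.124); print("nut",n)
for p in ((190,226),(213,212),(215,214)):
    h=f(*p,.172)-n; h2=f(*p,.150)-n; print(np.degrees(np.arctan2(h[1],h[0])),np.hypot(*h[:2]),np.degrees(np.arctan2(h2[1],h2[0])))
img=t["img"][195:270,210:310]; cv2.imwrite("pics/c3.png",cv2.resize(cv2.convertScaleAbs(img,alpha=2.0,beta=10),(800,600),interpolation=cv2.INTER_CUBIC))
```

```text
[0.58880546 0.13394777 0.009     ] [0.45485687 0.12998561 0.009     ] [0.45180617 0.24528753 0.009     ]
1.6942997308707048 -358.4843994653826
nut [0.518132   0.18866028 0.124     ]
-158.11780384294008 0.06288402085708655 -159.13068634812353
-142.1421372575896 0.06174935999911341 -141.44764828493945
-141.88761282611952 0.0635963571759611 -141.18885433453184
```

View pics/c3.png

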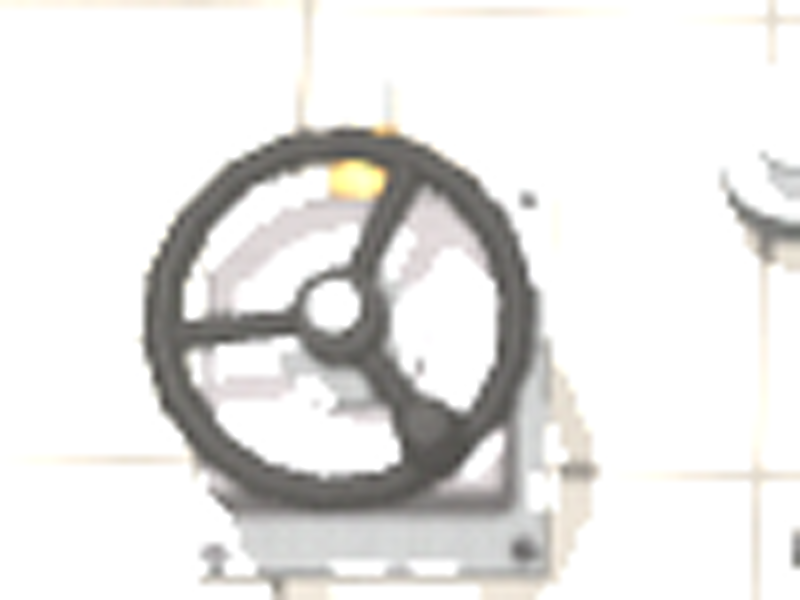

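Yaw is about 1.6°, which puts the stop at -137°. The handle reads about -140° ± 3°, so it's at the stop or just short. I'll regrip with the closing axis along the tangent and press firmly to make sure.

```bash
python3 -c "
from h import *
o=arm.get_obs();print(o['q'],o['position'],shift([.4699,.1512,.131]))"
```

```text
[-4.50138977e-01 -1.68083264e-01  2.03817605e+00  2.18496033e-04
  1.27184516e+00 -1.62592229e+00] [ 0.40513632 -0.06486768  0.20055225] [ 2.34 22.43  6.96]
```

>>> play_rows:
  targets:
    - [0,3,0,-10,1]
    - [0.5,7,0,-20,1]
    - [1,11,0,-30,1]
    - [1.5,15,0,-40,1]
    - [2,19,0,-50,1]
    - [2.3,22.5,0,-60,1]
    - [2.3,22.5,0,-65,1]
    - [2.3,22.5,0,-65,1]
    - [2.3,22.5,0,-65,1]
    - [2.3,22.5,0,-65,1]
    - [2.3,22.5,3,-65,1]
    - [2.3,22.5,6,-65,1]
    - [2.3,22.5,7,-65,1]
    - [2.3,22.5,7,-65,1]

```text
clock: 12.58
position: [0.4702, 0.151, 0.1306]
ee_rot: [1.134, -2.929, -0.0]
wrist_force: [0.4, -0.1, 1.2]
gripper_width: 1.001
```

>>> play_rows:
  targets:
    - [0,0,0,0,-1]
    - [0,0,0,0,-1]
    - [0,0,0,0,-1]
    - [0,0,0,0,-1]
    - [0,0,0,0,-1]
    - [0,0,0,0,-1]
    - [0,0,0,0,-1]
    - [0,0,0,0,-1]
  grip_force: 30

```text
clock: 13.58
position: [0.4702, 0.1513, 0.1307]
ee_rot: [1.136, -2.929, -0.0]
wrist_force: [-0.6, -0.0, 1.0]
gripper_width: 0.253
```

```bash
python3 -c "
from h import *
o=arm.get_obs();print(Ro.from_rotvec(o['ee_rot']).as_matrix().round(3),o['position'],o['wrist_force'])"
```

```text
[[-0.739 -0.674 -0.   ]
 [-0.674  0.739  0.   ]
 [ 0.     0.    -1.   ]] [0.47023371 0.15132321 0.13066828] [-0.60983465 -0.01211915  1.019285  ]
```

>>> play_rows:
  targets:
    - [0,-0.2,0,0,-1]
    - [0,-0.4,0,0,-1]
    - [0,-0.4,0,0,-1]

```text
clock: 13.95
position: [0.473, 0.1481, 0.1307]
ee_rot: [1.135, -2.929, -0.0]
wrist_force: [-2.4, 0.2, 1.8]
gripper_width: 0.25
```

>>> play_rows:
  targets:
    - [0,-0.2,0,0,-1]
    - [0,-0.4,0,0,-1]
    - [0,-0.4,0,0,-1]

```text
clock: 14.32
position: [0.4733, 0.1477, 0.1306]
ee_rot: [1.134, -2.926, -0.009]
wrist_force: [-10.9, 11.4, 8.3]
gripper_width: 0.252
```

>>> play_rows:
  targets:
    - [0,-0.2,0,0,-1]
    - [0,-0.4,0,0,-1]
    - [0,-0.4,0,0,-1]

```text
clock: 14.7
position: [0.4735, 0.1474, 0.1304]
ee_rot: [1.134, -2.923, -0.019]
wrist_force: [-20.5, 22.5, 16.2]
gripper_width: 0.251
```

The wheel held at 30 N with only about 0.4 mm of movement, so it's firmly at the open stop. Next I relax the push, release and rise.

>>> play_rows:
  targets:
    - [0,0.3,0,0,-1]
    - [0,0.6,0,0,-1]
    - [0,0.6,0,0,-0.4]
    - [0,0.6,0,0,0]
    - [0,0.6,0,0,0]
    - [0,0.6,0,0,0]
    - [0,0.6,-3,0,0]
    - [0,0.6,-7,0,0]
    - [0,0.6,-10,0,0]
    - [0,0.6,-10,0,0]

```text
clock: 15.95
position: [0.4761, 0.1468, 0.2332]
ee_rot: [-1.133, 2.924, -0.003]
wrist_force: [0.5, -0.2, -0.8]
gripper_width: 0.5
```

```bash
python3 -c "
from h import *
o=arm.get_obs();print(o['position'],o['gripper_width'],shift([.498,-.261,.18]))"
```

```text
[0.476134   0.14680267 0.23323119] 0.5001245469298456 [ 25.89 -31.58   5.33]
```

>>> play_rows:
  targets:
    - [3.2,-4,0,4,-1]
    - [6.5,-8,0,8,-1]
    - [9.7,-11.8,0,12,-1]
    - [13,-15.8,0,16,-1]
    - [16.2,-19.8,0,20,-1]
    - [19.5,-23.7,0,24,-1]
    - [22.7,-27.7,0,28,-1]
    - [25.9,-31.6,0,30,-1]
    - [25.9,-31.6,2,30,-1]
    - [25.9,-31.6,5,30,-1]
    - [25.9,-31.6,8,30,-1]
    - [25.9,-31.6,8,30,-1]
    - [25.9,-31.6,8,30,-1]

```text
clock: 17.58
position: [0.4962, -0.2613, 0.1509]
ee_rot: [0.339, -3.123, -0.0]
wrist_force: [0.5, -0.1, 0.6]
gripper_width: 0.006
```

Run:
```python
from h import *
t=arm.camera("top"); s=arm.camera("side")
r=lambda im,x,y,w,h:cv2.resize(im[y:y+h,x:x+w],(400,300),interpolation=cv2.INTER_CUBIC)
cv2.imwrite("pics/c4.png",np.vstack([np.hstack([r(t["img"],210,195,100,75),r(t["img"],360,170,133,100)]),np.hstack([r(s["img"],280,160,100,75),r(s["img"],340,280,133,100)])]))
o=arm.get_obs(); print(o["position"],Ro.from_rotvec(o['ee_rot']).as_matrix().round(3)[:,1],o["wrist_force"],o["gripper_width"],shift([.498,-.261,.086]))
```

```text
[ 0.49676074 -0.26171513  0.15198866] [-0.214  0.977 -0.002] [-0.23483828 -0.57240878 -0.31238126] 0.0023246176758803688 [-0.13  0.05  6.6 ]
```

View pics/c4.png

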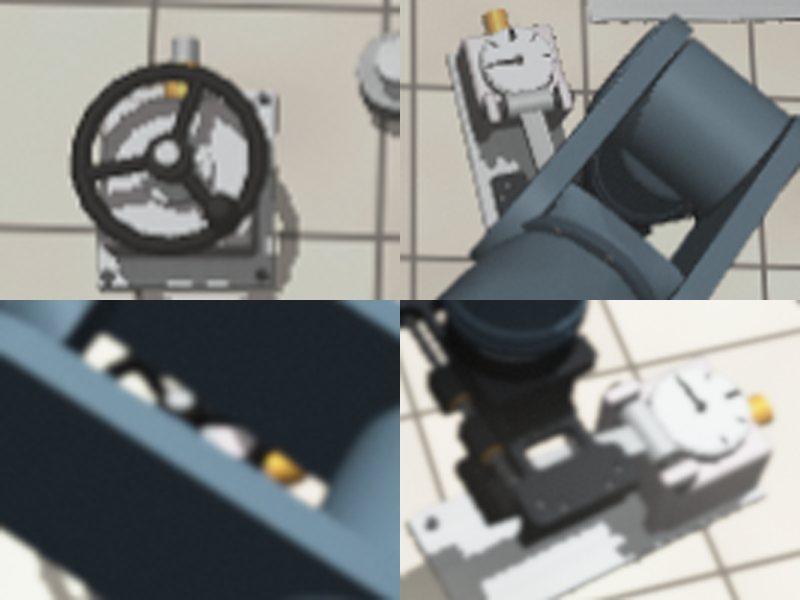

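The valve handle has moved on to (222,207), which matches the stop. The tool is above the pad and the dial pointer is still at rest. I'll press down gently.

>>> play_rows:
  targets:
    - [-0.1,0,1.5,0,-1]
    - [-0.1,0,3,0,-1]
    - [-0.1,0,4,0,-1]
    - [-0.1,0,5,0,-1]
    - [-0.1,0,5.7,0,-1]
    - [-0.1,0,5.7,0,-1]
    - [-0.1,0,5.7,0,-1]
  grip_force: 30

```text
clock: 18.55
position: [0.4964, -0.2612, 0.0935]
ee_rot: [0.339, -3.122, -0.0]
wrist_force: [-4.7, -0.0, 6.5]
gripper_width: 0.004
```

>>> play_rows:
  targets:
    - [0,0,0.3,0,-1]
    - [0,0,0.6,0,-1]
    - [0,0,0.75,0,-1]
    - [0,0,0.75,0,-1]
    - [0,0,0.75,0,-1]

```text
clock: 19.18
position: [0.4961, -0.2613, 0.0862]
ee_rot: [0.339, -3.121, -0.0]
wrist_force: [-6.4, -1.8, 7.9]
gripper_width: 0.004
```

Run:
```python
from h import *
t=arm.camera("top"); s=arm.camera("side")
cv2.imwrite("pics/c5.png",np.hstack([cv2.resize(t["img"][170:220,375:425],(400,400),interpolation=cv2.INTER_CUBIC),cv2.resize(s["img"][290:340,415:465],(400,400),interpolation=cv2.INTER_CUBIC)]))
o=arm.get_obs(); print(o["position"],o["wrist_force"],o["wrist_torque"],o["clock"])
```

```text
[ 0.49611754 -0.26135187  0.08620082] [-5.58427689 -0.29095632  7.6960915 ] [-0.07116918  1.03403453 -0.03457585] 19.275
```

View pics/c5.png

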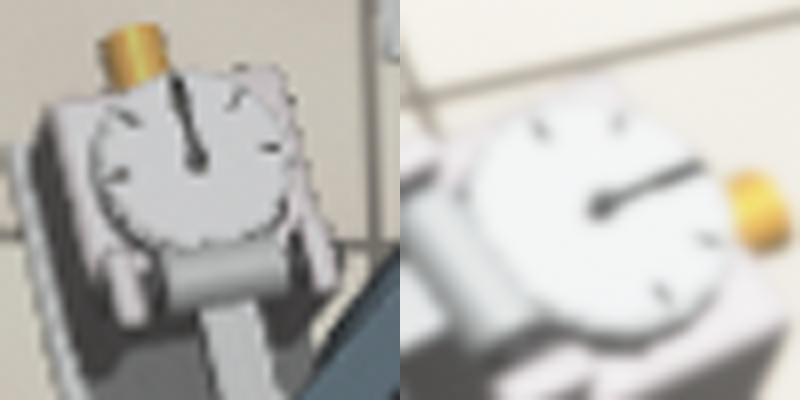

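The pointer, from (197,160) to (177,80) in the top crop, lies on the thick far mark in both views. TCP z is 86.2 mm, matching level. I'll hand in while still holding.

```bash
python3 -c "
from h import *
print(arm.job_done()); o=arm.get_obs(); print(o['position'],o['wrist_force'],o['clock'])"
```

```text
the job is handed in; nothing more can be done
None
the job is handed in; nothing more can be done
```

The valve is open against its stop, and I handed the job in with the closed fingertips holding the bleed lever level.

- **Valve:** I wound the wheel anticlockwise more than a full turn. Near the end the grip squeezed off the handle, about 4 mm short of the stop. I regripped along the turning direction and pressed on. The wheel then held against about 30 N with almost no movement. The handle's final direction, about -135°, agrees with the stop direction from the images, -137° ± 3°.
- **Bleed lever:** I pushed the pad down only after the valve was at its stop. At the last check the fingertips were at 86.2 mm (level is 86 mm) with about 8 N upward on the tool. The dial pointer was on the thick mark in both cameras, and the lever never neared its bottom stop.
- **Less certain:** there was also a sideways force of about 6 N at the pad. I did not check the bystanders one by one at the end; the tool passed well above them, and no unexpected contact force showed.

The last reading was at 19.3 s of the 59 s allowed.

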